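Specimen clamp: seat the thumbscrew and back it off a quarter turn

ROBOT

A 6-joint arm with a two-finger parallel gripper is mounted at the origin on the work surface. World frame = base frame: x ahead of the robot, y to its left, z up, the work surface at z = 0. Lengths are in m, angles in rad, forces in N, time in s.
With the tool pointing down it reaches from about 0.275 to 0.775 m from the base axis. Payload 14.6 kg.
Tool frame: the origin (TCP) lies between the finger pads; the fingertips stand manip.tips_ahead ahead of it and the grasp point (between the pads) lies 8 mm behind it (manip.tips_ahead is the distance from the TCP to the fingertips, in m); z points along the fingers, y is the direction in which the jaws open and shut (so a half turn about z gives the same grasp; the last joint's range is limited). The gripper opens to 85 mm and grips with 20 to 120 N. Pads are 22 mm wide; open, the fingers measure 114 mm over their backs; the gripper's body (76 mm by 85 mm) begins 54 mm behind the grasp point. The pads swing forward as they close: fully open they stand 13 mm farther back than shut.
Start: joints at [-1.462, 0.263, -0.048, 1.259, 0, 1.415], TCP at [0.137, -0.507, 0.242] pointing down, gripper open.
Joint ranges: [-2.65, 2.65], [-0.89, 1.7], [-1.18, 1.37], [-2.13, 2.11], [-1.35, 1.29], [-3.14, 3.14]. Speed limits (rad/s): [1.89, 1.89, 2.57, 2.79, 3.14, 3.14].

INTERFACE

Orientations are given as [roll, pitch, yaw] about the fixed x, y, z axes, in that order (R = Rz(yaw) Ry(pitch) Rx(roll)).
In Python, from plant import manip gives the robot as it stands. The module is installed in compiled form; this text tells all that it offers.
- The arm moves only by the tool jog_arm, never from a script. Its argument "targets" is a list of rows, each a list of 4 numbers: the shift along the tool's x, y, z in m, then the turn about the tool's z in rad. In form: [[dx, dy, dz, twist], ...]. A call has 1 to 5 rows; each row is the pose to reach, as a shift and turn from the pose commanded when the call began, along the tool's axes at that moment; what a row does not reach only later rows make up. A row lasts 1/8 s, in which the tool goes at most 62.5 mm and 10.7 degrees, less where a joint would pass 70% of its speed; a pose out of reach is approached as far as the arm can. A call with a gripper value outside its range is refused whole. "gripper" is the opening, from -1 (shut) to 1 (fully open), set as the call begins (left out, the last holds). The fingers move at their own pace and stop on an object; "force" is the grip in N (left out, the last holds). Time passes only in rows, so rows that repeat a pose let the fingers close. It gives the time, the measured TCP pose, the force and the opening at its end, in the units of the state.
- manip.state(): the state, without advancing time (a new reading comes with each control period).
- manip.snapshot(name): name is "side" or "top"; returns the picture (384x512x3 uint8, red, green, blue); there is no depth.
- manip.camera_params(name): a dict with "K" (3x3 intrinsics, pixels), "pose" (4x4, takes a point from camera to world coordinates). Camera axes: x right, y down, z forward; pixel columns grow to the right and rows downward; lengths in m; the calibration is good to about 2 mm. A picture is of the moment at which its call begins. camera_params takes no time and is no camera call.
- manip.close_job(): hands the job in, once; it reports no verdict.
The state is a dict: "clock": time; "joint_pos": joint angles; "dq": joint speeds; "effort": joint torques, N m; "tcp_pos": TCP position; "tcp_rot": TCP orientation; "contact_force": force on the tool from outside, world axes, zero at the start; "ft_torque": the same for the moment, N m; "width": opening from 0.0 (shut) to 1.0 (fully open).
Only numpy, scipy, OpenCV 4.12 (cv2) and the standard library are available. Lean on these libraries where they do the work, as an engineer would, in place of code of your own. Each camera call takes 0.05 s, during which the arm holds its last target. There are 200 camera calls.

TASK

Slide the clamp's specimen carriage, the one with the red post, fully home under the bridge; then turn the blue thumbscrew clockwise until it seats, and back it off a quarter turn so that the glass slide is not strained. Finish while still gripping the blue thumbscrew, holding it still there, with the carriage still home and the other things on the bench left where they are.

Things in the scene. Friction and masses are not known exactly. Their poses are not given: they have to be found in the camera images.
- clamp: The specimen clamp, fixed to the bench: white base plate 130 mm (its x) by 260 mm (its y, from -80 to +180 mm) by 18 mm high, with an aluminium bridge across it (102 mm along its x, 34 mm along its y, top face 62 mm above the bench, a brass collar on it up to 65 mm). Origin: at bench height on the vertical axis of the blue thumbscrew, which goes through the middle of the bridge. Its z is up; its y is the direction in which the carriage is drawn out.
- carriage (a joint): The black specimen carriage, a plate with a glass slide on it that runs under the bridge along the clamp's y. Value in m: 0 = fully home against its stop, grows as it is drawn out towards the clamp's +y (at most 0.07). It starts 0.03 to 0.06 out. Stays where it is left; sliding friction about 2 N.
- post (a point): Centre of the top of the carriage's red upright round post, 18 mm in diameter, top 72 mm above the bench, bottom (the carriage's top face) 26 mm above the bench. Push or pull it to slide the carriage. With the carriage home it stands 95 mm from the thumbscrew's axis, on the clamp's +y side.
- screw (a joint): The blue thumbscrew. Value in rad: 0 = seated (screwed down to its hard stop, foot on the slide); grows as it is unscrewed, counter-clockwise seen from above, to 4.2 at most. It starts 1.9 to 2.9 rad from its seat. Right-handed: clockwise from above tightens. It moves 8 mm per turn (1.27 mm per rad) up or down, turns with about 0.06 N m of friction and stays where it is left.
- wing: Blue wing of the thumbscrew, turning with it: an upright flat bar 38 mm long (its x) by 10 mm thick (its y) by 28 mm high, white mark on top at its +x end. Origin on the screw's axis, 2 mm below the underside of the bar. At joint value 0 its x lies along the clamp's x; its yaw is the clamp's yaw plus the joint value. A collar 22 mm across lies under the bar (4 mm below to 2 mm above the origin). The bar spans 78 to 106 mm above the bench when seated, plus the lift.
- wing_grip (a point): Centre of the bar of the blue wing, on the screw's axis: 92 mm above the bench when seated, plus 1.27 mm per rad of unscrewing.
- petri_dish: Bystander, loose on the bench, to be left alone: closed glass petri dish, 90 mm across, 14 mm high. Origin: centre of its underside.
- objective: Bystander, loose on the bench, to be left alone: spare steel microscope objective standing upright, 28 mm across, 42 mm high. Origin: centre of its underside.
- beaker: Bystander, loose on the bench, to be left alone: empty glass beaker, 68 mm across, 90 mm high. Origin: centre of its underside.
- stain_bottle: Bystander, loose on the bench, to be left alone: amber glass bottle with black cap, 44 mm across, 85 mm high. Origin: centre of its underside.
- slide_box: Bystander, loose on the bench, to be left alone: closed blue slide box, 85 x 100 x 32 mm. Origin: centre of its underside.
- rock_sample: Bystander, loose on the bench, to be left alone: reddish rock with a pale cap, 50 x 40 x 38 mm. Origin: centre of its underside.
- pencil_tray: Bystander, loose on the bench, to be left alone: open red plastic tray, 90 x 190 x 30 mm, with a few pencils in it. Origin: centre of its underside.

How it is judged:
By the outcome, as a careful person would: the job done as asked, in the order asked, and still so for the second after the job is handed in, while the arm keeps its last pose, push and grip.
It also fails if it takes over 61 s, if anything falls off the work surface, if the arm or the gripper's body presses on something with over 40 N, if the wrist force passes 120 N, or if a joint passes its speed limit or range.

## Working session

There is one attempt and no reset: what is moved stays moved. The work goes in short steps, Python scripts to look and compute and a tool call to move; the robot and the scene stay as the last step left them, time stands still between calls to the robot, and variables do not carry over. Pictures are saved under pics/ and viewed, about 8 in all and at most 12, crops included, and the job is handed in when it is done.

Besides the shell and the picture viewer there is one more tool, called as name(argument=value, ...), one argument or row to a line, values as JSON. jog_arm: Moves the arm, as the interface text tells. Its arguments: {"type":"object","properties":{"targets":{"type":"array"},"gripper":{"type":"number"},"force":{"type":"number"}},"required":["targets"]}

```bash
mkdir -p pics; python3 - <<'E'
from plant import manip
import cv2,numpy as np
for n in("side","top"):
    im=manip.snapshot(n); cv2.imwrite(f"pics/{n}0.png",cv2.cvtColor(im,cv2.COLOR_RGB2BGR))
    c=manip.camera_params(n); print(n,np.round(c["K"],1).tolist(),np.round(c["pose"],3).tolist())
s=manip.state();print(s,manip.tips_ahead)
E
```

```text
side [[409.0, 0.0, 254.1], [0.0, 409.0, 192.0], [0.0, 0.0, 1.0]] [[-0.966, -0.196, 0.171, 0.385], [-0.26, 0.729, -0.634, 0.648], [-0.001, -0.656, -0.754, 0.885], [0.0, 0.0, 0.0, 1.0]]
top [[418.6, 0.0, 252.5], [0.0, 418.6, 194.4], [0.0, 0.0, 1.0]] [[0.012, -0.993, 0.12, 0.408], [-1.0, -0.01, 0.022, -0.051], [-0.021, -0.121, -0.992, 1.241], [0.0, 0.0, 0.0, 1.0]]
{'clock': 0.1, 'joint_pos': array([-1.46229228e+00,  2.63482675e-01, -4.88646708e-02,  1.25938771e+00,
       -4.59496590e-05,  1.41547257e+00]), 'dq': array([ 2.64354011e-04, -8.93657871e-05,  2.35767253e-03,  2.22167623e-03,
       -5.27537049e-04, -5.20109916e-04]), 'effort': array([ 5.14742977e-03, -6.38575459e+01,  3.85067225e+01,  9.82512545e-03,
        1.05797878e-04,  9.53969810e-07]), 'tcp_pos': array([ 0.13685378, -0.50661136,  0.24187247]), 'tcp_rot': array([-3.14065811e+00, -9.98253905e-05,  2.63827781e-01]), 'contact_force': array([0.14476279, 0.44598918, 0.21737265]), 'ft_torque': array([-0.00016283, -0.00180351, -0.00716307]), 'width': 0.9995097390420038} 0.011
```

View pics/top0.png

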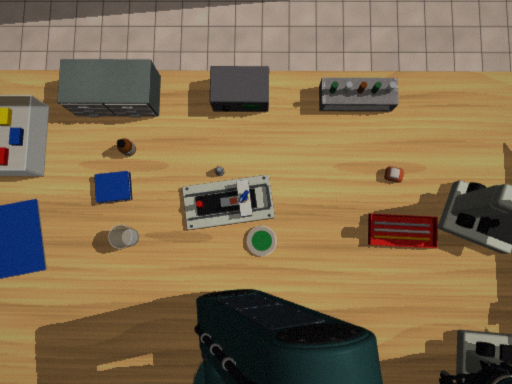

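View pics/side0.png

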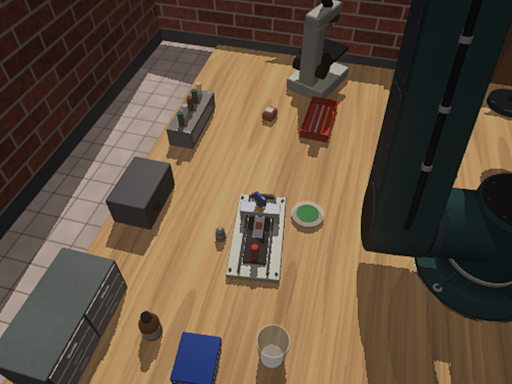

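The top view shows the clamp with the post at about (199,204) and the wing at (244,196). In the side view the post is at about (255,248) and the wing at (259,199). The objective is at top (219,171) and the dish at (262,241), both next to the clamp.

```bash
cat > h.py <<'E'
from plant import manip
import cv2,numpy as np
def ray(n,uv):
    c=manip.camera_params(n);P=np.array(c["pose"]);d=P[:3,:3]@np.linalg.inv(c["K"])@[uv[0],uv[1],1.]
    return P[:3,3],d
def plane(n,uv,z):
    o,d=ray(n,uv);return o+d*(z-o[2])/d[2]
def tri(a,b):
    (o1,d1),(o2,d2)=ray("top",a),ray("side",b)
    t=np.linalg.lstsq(np.c_[d1,-d2],o2-o1,rcond=None)[0]
    p,q=o1+d1*t[0],o2+d2*t[1];return (p+q)/2,np.linalg.norm(p-q)
def blob(im,roi,col):
    x0,y0,x1,y1=roi;h=cv2.cvtColor(im,cv2.COLOR_RGB2HSV)
    H,S,V=[h[...,i].astype(int) for i in range(3)]
    m={"red":((H<8)|(H>172))&(S>150)&(V>60),"blue":(H>100)&(H<130)&(S>120)&(V>40),"white":(S<45)&(V>150)}[col]
    k=np.zeros(m.shape,np.uint8);k[y0:y1,x0:x1]=m[y0:y1,x0:x1];return k
def snap(n,name=None):
    im=manip.snapshot(n)
    if name:cv2.imwrite(f"pics/{name}.png",cv2.cvtColor(im,cv2.COLOR_RGB2BGR))
    return im
E
python3 - <<'E'
from h import *
I={n:cv2.cvtColor(cv2.imread(f"pics/{n}0.png"),cv2.COLOR_BGR2RGB) for n in("top","side")}
R={"top":(178,172,278,232),"side":(222,185,292,285)}
for col in("red","blue"):
    for n in I:
        k=blob(I[n],R[n],col);v,u=np.nonzero(k);print(col,n,len(u),u.mean(),v.mean(),u.min(),u.max(),v.min(),v.max())
k=blob(I["top"],R["top"],"white");c=cv2.findNonZero(k);r=cv2.minAreaRect(c);print(r)
b=np.array([plane("top",p,.018) for p in cv2.boxPoints(r)]);print(b.round(3),np.linalg.norm(np.diff(b,axis=0),axis=1))
d=b[1]-b[0];print(np.degrees(np.arctan2(d[1],d[0])),b.mean(0))
a=cv2.resize(cv2.cvtColor(I["top"][168:238,175:285],cv2.COLOR_RGB2BGR),None,fx=7,fy=7,interpolation=2)
s=cv2.resize(cv2.cvtColor(I["side"][180:285,220:335],cv2.COLOR_RGB2BGR),None,fx=5.2,fy=5.2,interpolation=2)
cv2.imwrite("pics/ct.png",a);cv2.imwrite("pics/cs.png",s)
E
```

```text
red top 67 210.8955223880597 202.3582089552239 196 236 198 206
red side 94 254.39361702127658 249.79787234042553 251 260 224 259
blue top 47 244.0212765957447 195.48936170212767 241 247 190 201
blue side 25 258.76 195.36 255 264 192 204
((228.56924438476562, 205.55384826660156), (51.59844970703125, 87.07238006591797), 82.87498474121094)
[[ 0.582  0.185  0.018]
 [ 0.616 -0.07   0.018]
 [ 0.465 -0.09   0.018]
 [ 0.431  0.161  0.018]] [0.25792725 0.15233783 0.2540436 ]
-82.26600710420294 [0.52361338 0.04643283 0.018     ]
```

View pics/ct.png

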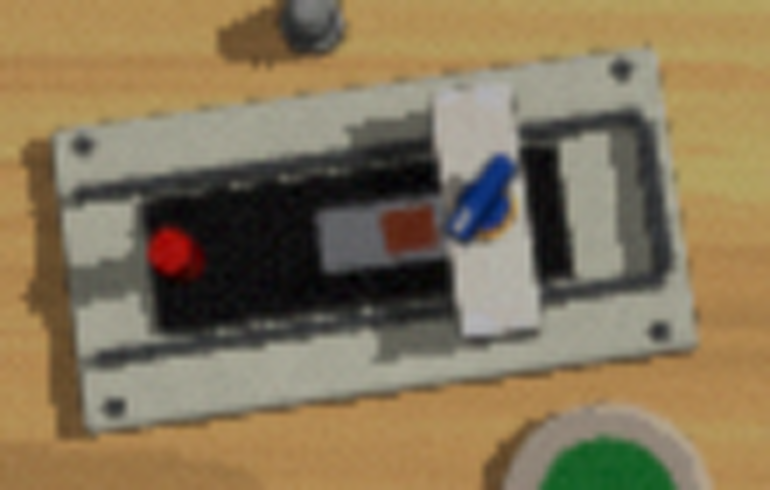

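View pics/cs.png

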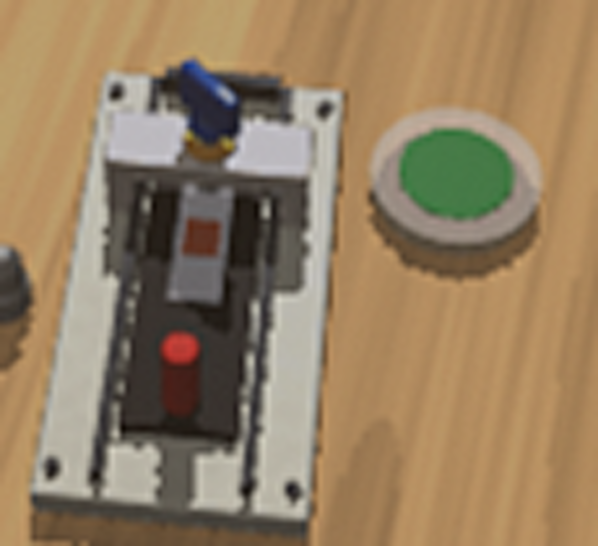

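The top crop shows plate corners at (55,132), (655,48), (695,348) and (90,432). It also shows the post top at (172,250), the wing from (505,160) to its marked end at (455,235), and the bridge corners. In the side crop the post top is at (180,350).

```bash
python3 - <<'E'
from h import *
T=lambda p:np.array(p)/7+[175,168]-.43
S=lambda p:np.array(p)/5.2+[220,180]-.4
b=[plane("top",T(p),.018) for p in((55,132),(655,48),(695,348),(90,432))]
b=np.array(b);L=lambda i,j:np.linalg.norm(b[i]-b[j]).round(4)
print(b.round(4).tolist(),L(0,1),L(1,2),L(2,3),L(3,0))
dy=(b[0]-b[1]+b[3]-b[2])[:2];dy/=np.linalg.norm(dy);yaw=np.arctan2(-dy[0],dy[1]);
c=b.mean(0)[:2]; o=c-.05*dy
print("yaw",yaw,"origin",o)
g=np.mean([plane("top",T(p),.062) for p in((434,92),(512,84),(540,328),(465,334))],0);print("bridge",g)
p=plane("top",T((172,250)),.072);print("post top",p,tri(T((172,250)),S((180,350))),"rel",(p[:2]-o)@dy,(p[:2]-o)@[dy[1],-dy[0]])
e=[plane("top",T(q),.109) for q in((455,230),(503,163))];print("wing",e,np.mean(e,0),np.arctan2(*(e[0]-e[1])[1::-1])-yaw)
for n,xy in(("objective",(308,20)),("dish",(610,490))):
    q=plane("top",T(xy),.02);print(n,q[:2])
E
```

```text
[[0.5785, 0.1842, 0.018], [0.6168, -0.0692, 0.018], [0.49, -0.0869, 0.018], [0.4521, 0.1654, 0.018]] 0.2563 0.128 0.2552 0.1278
yaw 0.14954354328853983 origin [ 0.54179924 -0.00105883]
bridge [ 0.54259657 -0.00128144  0.062     ]
post top [0.52353212 0.12506823 0.072     ] (array([0.52469634, 0.12611534, 0.06540772]), np.float64(0.0010296125165147184)) rel 0.1274409399578853 0.0007280151547104801
wing [array([0.52885041, 0.00933811, 0.109     ]), array([ 0.55530941, -0.00896715,  0.109     ])] [5.42079910e-01 1.85478848e-04 1.09000000e-01] 2.386823948750787
objective [0.62713525 0.07783818]
dish [ 0.43059185 -0.05200803]
```

```bash
cat >> h.py <<'E'
def need(x,y,z,yaw):
    s=manip.state();r=s["tcp_rot"];a=r[2];d=np.array([x,y,z])-s["tcp_pos"]
    tx=[np.cos(a),np.sin(a)];ty=[np.sin(a),-np.cos(a)]
    t=-(yaw-a)
    print("shift",np.round([d[:2]@tx,d[:2]@ty,-d[2]],4),"twist mod 2pi",round(t,3),round(t-2*np.pi,3),round(t+2*np.pi,3),
      "\nq",s["joint_pos"].round(3),"p",s["tcp_pos"].round(4),"r",r.round(3),"t",s["clock"],"F",s["contact_force"].round(1),"M",s["ft_torque"].round(2),"w",s["width"])
E
python3 -c "
from h import *
need(.524,.1255,.18,.15+np.pi/2)"
```

```text
shift [ 0.5386 -0.5093  0.0619] twist mod 2pi -1.457 -7.74 4.826 
q [-1.462  0.263 -0.049  1.259 -0.     1.415] p [ 0.1369 -0.5066  0.2419] r [-3.141 -0.     0.264] t 0.1 F [0.1 0.4 0.2] M [-0.   -0.   -0.01] w 0.9995097390420038
```

jog_arm(
  targets=[
    [0.539, -0.509, 0.03, -1.457],
    [0.539, -0.509, 0.03, -1.457],
    [0.539, -0.509, 0.03, -1.457],
    [0.539, -0.509, 0.03, -1.457],
    [0.539, -0.509, 0.03, -1.457],
  ],
  gripper=1,
  force=40,
)

```text
clock: 0.72
tcp_pos: [0.3006, -0.2389, 0.2295]
tcp_rot: [3.141, -0.0, 1.207]
contact_force: [0.8, -1.3, -0.6]
width: 1.0
```

```bash
python3 -c "
from h import *
need(.524,.1255,.18,.15+np.pi/2)"
```

```text
shift [0.42   0.079  0.0495] twist mod 2pi -0.514 -6.797 5.769 
q [-0.885  0.026 -0.375  1.17   0.     1.05 ] p [ 0.3006 -0.2389  0.2295] r [ 3.141 -0.     1.207] t 0.725 F [ 0.8 -1.3 -0.6] M [-0.06 -0.04 -0.  ] w 0.9999815910753831
```

jog_arm(
  targets=[
    [0.42, 0.079, 0.02, -0.514],
    [0.42, 0.079, 0.02, -0.514],
    [0.42, 0.079, 0.02, -0.514],
    [0.42, 0.079, 0.02, -0.514],
    [0.42, 0.079, 0.02, -0.514],
  ],
)

```text
clock: 1.35
tcp_pos: [0.4654, 0.0267, 0.2149]
tcp_rot: [3.141, 0.0, 1.716]
contact_force: [0.3, -1.1, 0.1]
width: 1.001
```

```bash
python3 -c "
from h import *
need(.524,.1255,.18,.15+np.pi/2)"
```

```text
shift [0.0893 0.0722 0.0349] twist mod 2pi -0.005 -6.288 6.278 
q [-0.118  0.174 -0.244  1.153 -0.     1.308] p [0.4654 0.0267 0.2149] r [3.141 0.    1.716] t 1.35 F [ 0.3 -1.1  0.1] M [-0.06 -0.01 -0.03] w 1.0012039646787412
```

jog_arm(
  targets=[
    [0.089, 0.072, 0.035, -0.005],
    [0.089, 0.072, 0.035, -0.005],
    [0.089, 0.072, 0.035, -0.005],
    [0.089, 0.072, 0.08, -0.005],
    [0.089, 0.072, 0.08, -0.005],
  ],
)

```text
clock: 1.98
tcp_pos: [0.5212, 0.1223, 0.1333]
tcp_rot: [-3.137, -0.0, 1.72]
contact_force: [-0.7, 0.3, 0.1]
width: 1.001
```

```bash
python3 -c "
from h import *
need(.524,.1255,.052,.15+np.pi/2)
snap('side','s1');snap('top','t1')
import cv2
a=cv2.imread('pics/s1.png')[180:300,190:340];b=cv2.imread('pics/t1.png')[160:240,160:280]
cv2.imwrite('pics/c1.png',np.vstack([cv2.resize(a,(500,400)),cv2.resize(b,(500,200*5//3))])[:,:])"
```

```text
shift [0.0027 0.0033 0.0813] twist mod 2pi -0.001 -6.284 6.282 
q [ 0.078  0.341 -0.24   0.995 -0.     1.5  ] p [0.5212 0.1223 0.1333] r [-3.137 -0.     1.72 ] t 1.975 F [-0.7  0.3  0.1] M [-0.    0.01  0.01] w 1.0013724780844029
```

View pics/c1.png

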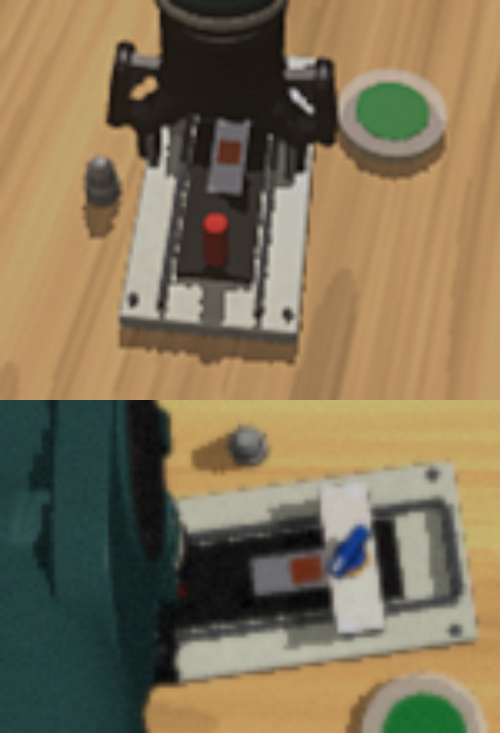

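The side crop shows the open jaws straddling the clamp's x, with the post upright and clear between their planes. That grip works for sliding the carriage, so I'm descending.

jog_arm(
  targets=[
    [0, 0, 0.04, 0],
    [0, 0, 0.081, 0],
    [0, 0, 0.081, 0],
    [0, 0, 0.081, 0],
  ],
)

```text
clock: 2.58
tcp_pos: [0.5244, 0.1229, 0.0563]
tcp_rot: [3.139, 0.0, 1.72]
contact_force: [0.2, -0.6, -0.7]
width: 1.001
```

```bash
python3 -c "
from h import *
need(.524,.1255,.052,.15+np.pi/2)"
```

```text
shift [0.0026 0.     0.0043] twist mod 2pi -0.001 -6.284 6.282 
q [ 0.079  0.41  -0.365  0.792 -0.     1.5  ] p [0.5244 0.1229 0.0563] r [3.139 0.    1.72 ] t 2.575 F [ 0.2 -0.6 -0.7] M [-0.02  0.04 -0.04] w 1.0010333374829132
```

jog_arm(
  targets=[
    [0.002, 0, 0.002, 0],
    [0.002, 0, 0.002, 0],
    [0.002, 0, 0.002, 0],
    [0.002, 0, 0.002, 0],
    [0.002, 0, 0.002, 0],
  ],
  gripper=-1,
  force=40,
)

```text
clock: 3.2
tcp_pos: [0.5247, 0.1252, 0.0526]
tcp_rot: [3.138, -0.0, 1.72]
contact_force: [7.7, 2.4, -0.7]
width: 0.198
```

jog_arm(
  targets=[
    [0, 0, 0, 0],
    [0, 0, 0, 0],
    [0, 0, 0, 0],
  ],
)

```text
clock: 3.58
tcp_pos: [0.5247, 0.1253, 0.0526]
tcp_rot: [3.138, -0.0, 1.72]
contact_force: [6.9, 2.4, 0.1]
width: 0.195
```

jog_arm(
  targets=[
    [-0.008, 0.0005, 0, 0],
    [-0.016, 0.0005, 0, 0],
    [-0.022, 0.0005, 0, 0],
    [-0.026, 0.0005, 0, 0],
    [-0.026, 0.0005, 0, 0],
  ],
)

```text
clock: 4.2
tcp_pos: [0.5287, 0.0991, 0.0526]
tcp_rot: [3.139, 0.0, 1.72]
contact_force: [5.6, -0.5, 1.0]
width: 0.2
```

jog_arm(
  targets=[
    [-0.002, 0, 0, 0],
    [-0.004, 0, 0, 0],
    [-0.005, 0, 0, 0],
  ],
)

```text
clock: 4.58
tcp_pos: [0.5294, 0.0946, 0.0526]
tcp_rot: [3.139, -0.0, 1.72]
contact_force: [5.5, 2.8, 1.1]
width: 0.194
```

jog_arm(
  targets=[
    [-0.001, 0, 0, 0],
    [-0.002, 0, 0, 0],
    [-0.002, 0, 0, 0],
  ],
)

```text
clock: 4.95
tcp_pos: [0.5297, 0.0926, 0.0526]
tcp_rot: [3.139, -0.0, 1.72]
contact_force: [4.9, 2.1, 1.7]
width: 0.196
```

jog_arm(
  targets=[
    [-0.001, 0, 0, 0],
    [-0.002, 0, 0, 0],
    [-0.002, 0, 0, 0],
  ],
)

```text
clock: 5.32
tcp_pos: [0.5298, 0.0923, 0.0526]
tcp_rot: [3.139, -0.004, 1.721]
contact_force: [4.3, 16.6, 2.5]
width: 0.196
```

jog_arm(
  targets=[
    [-0.001, 0, 0, 0],
    [-0.002, 0, 0, 0],
    [-0.002, 0, 0, 0],
  ],
)

```text
clock: 5.7
tcp_pos: [0.5297, 0.0921, 0.0527]
tcp_rot: [3.138, -0.008, 1.723]
contact_force: [3.0, 31.9, 4.0]
width: 0.19
```

Force rose to 32 N while the TCP stayed put, so the carriage is against its stop. I'll relax the push and release.

jog_arm(
  targets=[
    [0.0032, 0, 0, 0],
    [0.0032, 0, 0, 0],
  ],
)

```text
clock: 5.95
tcp_pos: [0.5297, 0.0924, 0.0526]
tcp_rot: [3.139, -0.001, 1.721]
contact_force: [4.5, 6.1, 1.4]
width: 0.199
```

jog_arm(
  targets=[
    [0, 0, 0, 0],
    [0, 0, 0, 0],
    [0, 0, 0, 0],
    [0, 0, 0, 0],
  ],
  gripper=1,
)

```text
clock: 6.45
tcp_pos: [0.5283, 0.0915, 0.052]
tcp_rot: [-3.141, 0.0, 1.72]
contact_force: [-0.1, -0.1, 0.3]
width: 0.995
```

jog_arm(
  targets=[
    [0, 0, -0.05, 0],
    [0, 0, -0.1, 0],
    [0, 0, -0.15, 0],
    [0, 0, -0.15, -0.3],
    [0.0, 0, -0.15, -0.6],
  ],
)

```text
clock: 7.08
tcp_pos: [0.5286, 0.0916, 0.2026]
tcp_rot: [3.141, 0.001, 2.101]
contact_force: [0.3, -0.3, 0.1]
width: 0.999
```

```bash
python3 -c "
from h import *
need(.542,-.001,.2,.15+2.39-np.pi)"
```

```text
shift [-0.0866 -0.0353  0.0026] twist mod 2pi 2.703 -3.58 8.986 
q [ 0.02   0.297 -0.109  1.164 -0.     1.06 ] p [0.5286 0.0916 0.2026] r [3.141e+00 1.000e-03 2.101e+00] t 7.075 F [ 0.3 -0.3  0.1] M [-0.02  0.07 -0.01] w 0.9986647738030807
```

jog_arm(
  targets=[
    [-0.087, -0.035, 0, -0.9],
    [-0.087, -0.035, 0, -0.9],
    [-0.087, -0.035, 0, -0.9],
    [-0.087, -0.035, 0, -0.9],
    [-0.087, -0.035, 0, -0.9],
  ],
)

```text
clock: 7.7
tcp_pos: [0.5416, -0.0014, 0.202]
tcp_rot: [-3.142, -0.0, 3.001]
contact_force: [-0.5, -0.0, -0.4]
width: 1.001
```

jog_arm(
  targets=[
    [0, 0, 0, -0.9],
    [0, 0, 0, -0.9],
    [0, 0, 0, -0.9],
    [0, 0, 0, -0.9],
    [0, 0, 0, -0.9],
  ],
)

```text
clock: 8.32
tcp_pos: [0.5416, -0.0013, 0.202]
tcp_rot: [3.141, -0.0, -2.382]
contact_force: [-0.2, -0.2, 0.2]
width: 1.001
```

jog_arm(
  targets=[
    [0, 0, 0, -0.9],
    [0, 0, 0, -0.9],
    [0, 0, 0, -0.9],
    [0, 0, 0, -0.9],
    [0, 0, 0, -0.9],
  ],
)

```text
clock: 8.95
tcp_pos: [0.5416, -0.0012, 0.202]
tcp_rot: [3.141, 0.0, -1.482]
contact_force: [-1.0, -0.3, -0.8]
width: 1.004
```

jog_arm(
  targets=[
    [0, 0, 0, -0.9],
    [0, 0, 0, -0.9],
    [0, 0, 0, -0.9],
    [0, 0, 0, -0.9],
    [0, 0, 0, -0.9],
  ],
)

```text
clock: 9.57
tcp_pos: [0.5416, -0.0012, 0.202]
tcp_rot: [3.141, 0.0, -0.582]
contact_force: [-0.4, 0.2, -0.6]
width: 1.001
```

```bash
python3 -c "
from h import *
need(.542,-.001,.16,.15+2.39-np.pi)
snap('side','s2');snap('top','t2')
a=cv2.imread('pics/s2.png')[160:290,190:340];b=cv2.imread('pics/t2.png')[160:240,160:280]
cv2.imwrite('pics/c2.png',np.hstack([cv2.resize(a,(450,390),interpolation=2),cv2.resize(b,(340,227),interpolation=2)] if 0 else [cv2.resize(a,(450,390)),cv2.copyMakeBorder(cv2.resize(b,(348,232)),0,158,0,0,0)]))"
```

```text
shift [ 0.0002 -0.0004  0.042 ] twist mod 2pi 0.019 -6.264 6.302 
q [-0.153  0.307 -0.096  1.168 -0.    -2.712] p [ 0.5416 -0.0012  0.202 ] r [ 3.141  0.    -0.582] t 9.575 F [-0.4  0.2 -0.6] M [-0.    0.02 -0.05] w 1.0008488777723892
```

View pics/c2.png

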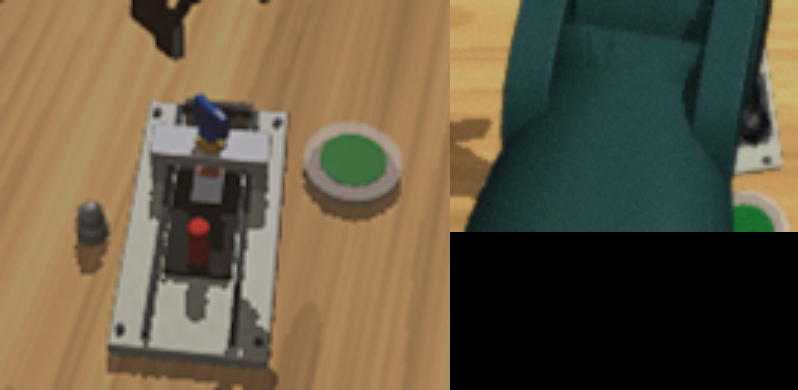

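The side crop shows the post at about (198,227) and the carriage now tucked under the bridge. The wing at (210,120) looks unchanged, and the dish and objective have not moved.

jog_arm(
  targets=[
    [0, 0, 0.05, 0.019],
    [0, 0, 0.09, 0.019],
    [0, 0, 0.104, 0.019],
    [0, 0, 0.104, 0.019],
  ],
)

```text
clock: 10.18
tcp_pos: [0.5416, -0.0012, 0.0981]
tcp_rot: [3.141, 0.001, -0.608]
contact_force: [0.2, -0.5, 0.8]
width: 0.999
```

```bash
python3 -c "
from h import *
p=plane('side',(190+198/3,160+227/3),.072)[:2];o=np.array([.542,-.001]);print('post',p,(p-o)@[-np.sin(.15),np.cos(.15)])
print(manip.tips_ahead)
need(.542,-.001,.098,.15+2.39-np.pi)
snap('side','s3')
a=cv2.imread('pics/s3.png')[130:250,190:340]
cv2.imwrite('pics/c3.png',cv2.resize(a,(600,480)))"
```

```text
post [0.52828976 0.09813797] 0.10007358827210715
0.011
shift [ 0.0002 -0.0004  0.0001] twist mod 2pi -0.007 -6.29 6.276 
q [-0.153  0.376 -0.289  0.906 -0.    -2.686] p [ 0.5416 -0.0012  0.0981] r [ 3.141e+00  1.000e-03 -6.080e-01] t 10.175 F [ 0.2 -0.5  0.8] M [ 0.03  0.02 -0.01] w 0.9994726669750555
```

View pics/c3.png

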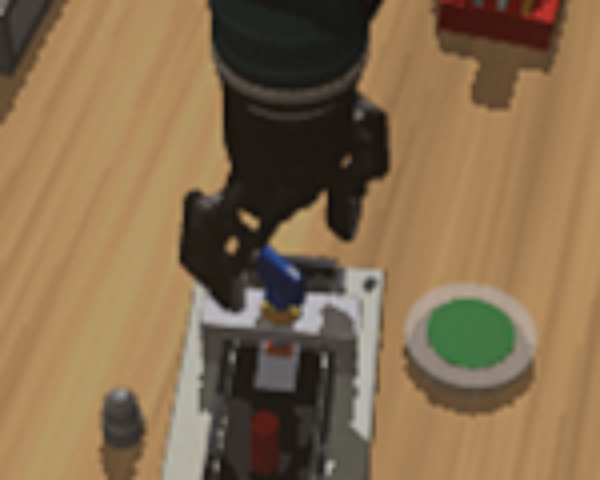

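Post travel was 33 mm, from 0.127 to about 0.094 from the axis, which agrees with home at 0.095. The coarse side-view read of 0.100 is within pixel error. The jaws straddle the wing's flats in the picture, so I'm closing.

jog_arm(
  targets=[
    [0, 0, 0, 0],
    [0, 0, 0, 0],
    [0, 0, 0, 0],
    [0, 0, 0, 0],
    [0, 0, 0, 0],
  ],
  gripper=-1,
  force=40,
)

```text
clock: 10.85
tcp_pos: [0.5428, -0.0003, 0.0985]
tcp_rot: [-3.138, -0.001, -0.606]
contact_force: [3.2, 8.2, 1.6]
width: 0.108
```

jog_arm(
  targets=[
    [0, 0, 0, 0],
    [0, 0, 0, 0],
    [0, 0, 0, 0],
  ],
)

```text
clock: 11.22
tcp_pos: [0.5428, -0.0002, 0.0985]
tcp_rot: [-3.138, -0.001, -0.606]
contact_force: [4.1, 8.9, 2.6]
width: 0.107
```

```bash
python3 -c "
from h import *
need(.542,-.001,.098,.15+2.39-np.pi)"
```

```text
shift [-0.0002  0.0011  0.0005] twist mod 2pi -0.005 -6.288 6.279 
q [-0.152  0.376 -0.289  0.904  0.003 -2.687] p [ 5.428e-01 -2.000e-04  9.850e-02] r [-3.138e+00 -1.000e-03 -6.060e-01] t 11.225 F [4.1 8.9 2.6] M [ 1.92 -1.06  0.04] w 0.10659950361840419
```

The width of 9 mm matches the bar. I'm centring to relieve the side force, then turning clockwise, which is positive twist.

jog_arm(
  targets=[
    [0, -0.0014, 0, 0.0],
    [0, -0.0014, 0.0004, 0.1],
    [0, -0.0014, 0.0004, 0.25],
    [0, -0.0014, 0.0005, 0.4],
    [0, -0.0014, 0.0005, 0.4],
  ],
)

```text
clock: 11.85
tcp_pos: [0.543, 0.0005, 0.098]
tcp_rot: [-3.14, 0.0, -1.009]
contact_force: [1.4, 4.8, 3.9]
width: 0.104
```

```bash
python3 -c "
from h import *
need(.5425,-.0002,.098,.15)"
```

```text
shift [ 0.0003  0.0008 -0.    ] twist mod 2pi -1.159 -7.442 5.124 
q [-1.500e-01  3.770e-01 -2.880e-01  9.040e-01  2.000e-03 -2.283e+00] p [5.43e-01 5.00e-04 9.80e-02] r [-3.14   0.    -1.009] t 11.85 F [1.4 4.8 3.9] M [ 1.1  -0.31 -0.12] w 0.10406323046746117
```

jog_arm(
  targets=[
    [-0.0004, -0.0003, 0, 0.15],
    [-0.0004, -0.0003, 0.0002, 0.3],
    [-0.0004, -0.0003, 0.0004, 0.45],
    [-0.0004, -0.0003, 0.0006, 0.6],
    [-0.0004, -0.0003, 0.0008, 0.75],
  ],
)

```text
clock: 12.48
tcp_pos: [0.5428, 0.001, 0.097]
tcp_rot: [-3.141, 0.002, -1.761]
contact_force: [-0.2, 5.0, 3.2]
width: 0.106
```

jog_arm(
  targets=[
    [0, 0, 0.0002, 0.15],
    [0, 0, 0.0004, 0.3],
    [0, 0, 0.0006, 0.45],
    [0, 0, 0.0008, 0.6],
    [0, 0, 0.001, 0.75],
  ],
)

```text
clock: 13.1
tcp_pos: [0.5428, 0.0013, 0.0961]
tcp_rot: [3.14, 0.002, -2.511]
contact_force: [0.1, 6.7, 5.0]
width: 0.105
```

```bash
python3 -c "
from h import *
need(.5425,-.0002,.098,.15)"
```

```text
shift [ 0.0012 -0.0011 -0.0019] twist mod 2pi -2.661 -8.944 3.622 
q [-0.149  0.379 -0.291  0.9    0.002 -0.779] p [0.5428 0.0013 0.0961] r [ 3.140e+00  2.000e-03 -2.511e+00] t 13.1 F [0.1 6.7 5. ] M [ 1.87 -0.06  0.09] w 0.10508579325501752
```

jog_arm(
  targets=[
    [-0.0005, 0.0006, 0, 0.1],
    [-0.0005, 0.0006, 0.0002, 0.2],
    [-0.0005, 0.0006, 0.0004, 0.3],
    [-0.0005, 0.0006, 0.0004, 0.37],
    [-0.0005, 0.0006, 0.0004, 0.37],
  ],
)

```text
clock: 13.72
tcp_pos: [0.543, 0.0017, 0.0957]
tcp_rot: [3.141, 0.001, -2.876]
contact_force: [2.1, 5.2, 4.2]
width: 0.107
```

```bash
python3 -c "
from h import *
need(.5425,-.0002,.098,.15-np.pi)"
```

```text
shift [ 0.0009 -0.0017 -0.0023] twist mod 2pi 0.115 -6.168 6.399 
q [-0.148  0.38  -0.292  0.899  0.001 -0.413] p [0.543  0.0017 0.0957] r [ 3.141e+00  1.000e-03 -2.876e+00] t 13.725 F [2.1 5.2 4.2] M [ 1.32 -0.24 -0.07] w 0.10711864543172929
```

jog_arm(
  targets=[
    [0, 0, 0, 0.04],
    [0, 0, 0, 0.06],
    [0, 0, 0, 0.06],
  ],
)

```text
clock: 14.1
tcp_pos: [0.543, 0.0016, 0.0956]
tcp_rot: [3.141, 0.001, -2.935]
contact_force: [0.5, 5.1, 3.3]
width: 0.102
```

```bash
python3 -c "
from h import *
need(.5425,-.0002,.098,.15-np.pi)"
```

```text
shift [ 0.0008 -0.0017 -0.0024] twist mod 2pi 0.057 -6.227 6.34 
q [-0.148  0.38  -0.292  0.899  0.001 -0.354] p [0.543  0.0016 0.0956] r [ 3.141e+00  1.000e-03 -2.935e+00] t 14.1 F [0.5 5.1 3.3] M [ 1.45 -0.32 -0.03] w 0.1015140497644976
```

jog_arm(
  targets=[
    [0, 0, 0, 0.02],
    [0, 0, 0, 0.04],
    [0, 0, 0, 0.04],
  ],
)

```text
clock: 14.48
tcp_pos: [0.5429, 0.0016, 0.0956]
tcp_rot: [3.141, 0.001, -2.975]
contact_force: [1.4, 5.6, 3.1]
width: 0.102
```

```bash
python3 -c "
from h import *
need(.5425,-.0002,.098,.15-np.pi)"
```

```text
shift [ 0.0007 -0.0017 -0.0024] twist mod 2pi 0.017 -6.267 6.3 
q [-0.148  0.38  -0.292  0.899  0.001 -0.314] p [0.5429 0.0016 0.0956] r [ 3.141e+00  1.000e-03 -2.975e+00] t 14.475 F [1.4 5.6 3.1] M [ 1.49 -0.34 -0.01] w 0.10220987773052534
```

jog_arm(
  targets=[
    [0, 0, 0, 0.03],
    [0, 0, 0, 0.05],
    [0, 0, 0, 0.05],
  ],
)

```text
clock: 14.85
tcp_pos: [0.543, 0.0016, 0.0956]
tcp_rot: [3.141, 0.001, -3.024]
contact_force: [2.3, 4.7, 1.6]
width: 0.108
```

```bash
python3 -c "
from h import *
need(.5425,-.0002,.098,.15-np.pi)"
```

```text
shift [ 0.0007 -0.0017 -0.0024] twist mod 2pi -0.033 -6.316 6.25 
q [-0.148  0.38  -0.292  0.898  0.001 -0.265] p [0.543  0.0016 0.0956] r [ 3.141e+00  1.000e-03 -3.024e+00] t 14.85 F [2.3 4.7 1.6] M [ 1.33 -0.52  0.49] w 0.1077201698800558
```

jog_arm(
  targets=[
    [0, 0, 0, 0.02],
    [0, 0, 0, 0.04],
    [0, 0, 0, 0.04],
  ],
)

```text
clock: 15.22
tcp_pos: [0.543, 0.0015, 0.0956]
tcp_rot: [3.141, 0.001, -3.065]
contact_force: [3.2, 4.6, 3.2]
width: 0.107
```

```bash
python3 -c "
from h import *
need(.5425,-.0002,.098,.15-np.pi)"
```

```text
shift [ 0.0007 -0.0016 -0.0024] twist mod 2pi -0.073 -6.356 6.21 
q [-0.148  0.38  -0.292  0.898  0.001 -0.224] p [0.543  0.0015 0.0956] r [ 3.141e+00  1.000e-03 -3.065e+00] t 15.225 F [3.2 4.6 3.2] M [ 1.26 -0.67  0.85] w 0.10674298075554868
```

The moment climbed from 0 to 0.85 N m near the predicted seat yaw (-2.99), so the screw is seated. I'll back off in steps, reading the moment to check for slip.

jog_arm(
  targets=[
    [0, 0, 0, -0.04],
    [0, 0, 0, -0.04],
  ],
)

```text
clock: 15.48
tcp_pos: [0.543, 0.0015, 0.0955]
tcp_rot: [3.141, 0.001, -3.025]
contact_force: [1.6, 5.3, 2.8]
width: 0.109
```

```bash
python3 -c "
from h import *
need(.5425,-.0002,.098,.15-np.pi)"
```

```text
shift [ 0.0007 -0.0017 -0.0025] twist mod 2pi -0.033 -6.316 6.25 
q [-0.148  0.38  -0.292  0.898  0.001 -0.265] p [0.543  0.0015 0.0955] r [ 3.141e+00  1.000e-03 -3.025e+00] t 15.475 F [1.6 5.3 2.8] M [ 1.38 -0.56  0.49] w 0.10905144591550119
```

jog_arm(
  targets=[
    [0, 0, 0, -0.04],
    [0, 0, 0, -0.04],
  ],
)

```text
clock: 15.72
tcp_pos: [0.5429, 0.0016, 0.0956]
tcp_rot: [3.141, 0.001, -2.985]
contact_force: [1.0, 6.4, 4.0]
width: 0.106
```

```bash
python3 -c "
from h import *
need(.5425,-.0002,.098,.15-np.pi)"
```

```text
shift [ 0.0007 -0.0017 -0.0024] twist mod 2pi 0.007 -6.277 6.29 
q [-0.148  0.38  -0.292  0.899  0.001 -0.304] p [0.5429 0.0016 0.0956] r [ 3.141e+00  1.000e-03 -2.985e+00] t 15.725 F [1.  6.4 4. ] M [ 1.53 -0.49  0.02] w 0.10595230156184408
```

jog_arm(
  targets=[
    [0, 0, -0.0002, -0.15],
    [0, 0, -0.0004, -0.3],
    [0, 0, -0.0006, -0.45],
    [0, 0, -0.0008, -0.6],
    [0, 0, -0.001, -0.75],
  ],
)

```text
clock: 16.35
tcp_pos: [0.5428, 0.0014, 0.0965]
tcp_rot: [-3.141, 0.001, -2.231]
contact_force: [2.6, 4.4, 1.9]
width: 0.111
```

jog_arm(
  targets=[
    [0, 0, -0.0002, -0.15],
    [0, 0, -0.0004, -0.3],
    [0, 0, -0.0006, -0.45],
    [0, 0, -0.0008, -0.6],
    [0, 0, -0.001, -0.7],
  ],
)

```text
clock: 16.98
tcp_pos: [0.5429, 0.0012, 0.0974]
tcp_rot: [-3.141, -0.0, -1.532]
contact_force: [2.1, 2.4, 0.8]
width: 0.108
```

jog_arm(
  targets=[
    [0, 0, 0, -0.08],
    [0, 0, 0, -0.13],
    [0, 0, 0, -0.13],
  ],
)

```text
clock: 17.35
tcp_pos: [0.543, 0.0012, 0.0975]
tcp_rot: [-3.141, -0.0, -1.406]
contact_force: [2.9, 3.1, 3.7]
width: 0.106
```

```bash
python3 -c "
from h import *
need(.5425,-.0002,.098,-1.408)
snap('side','s4');snap('top','t4')
a=cv2.imread('pics/s4.png')[130:290,190:350];b=cv2.imread('pics/t4.png')
cv2.imwrite('pics/c4.png',np.hstack([cv2.resize(a,(480,480)),cv2.copyMakeBorder(cv2.resize(b,(320,240)),0,240,0,0,0)]))"
```

```text
shift [ 0.0013  0.0007 -0.0005] twist mod 2pi 0.002 -6.282 6.285 
q [-0.148  0.378 -0.289  0.904  0.    -1.883] p [0.543  0.0012 0.0975] r [-3.141 -0.    -1.406] t 17.35 F [2.9 3.1 3.7] M [ 0.82 -0.56  0.11] w 0.10641938962282778
```

View pics/c4.png

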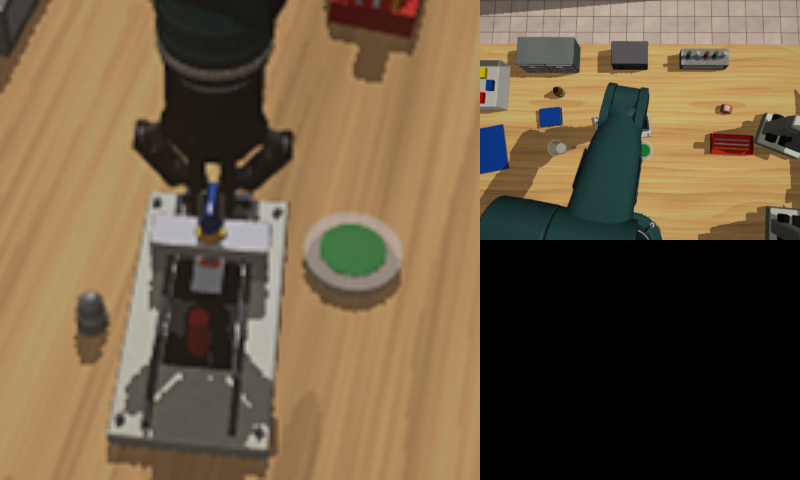

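The wing, at about (211,210) in the crop, now lies along the clamp's y inside the shut jaws. The post is at (198,330), home as before, and the bystanders have not moved. I'm handing in.

```bash
python3 -c "
from h import *
print(manip.close_job());need(.5425,-.0002,.098,-1.408)"
```

```text
the job is handed in; nothing more can be done
None
the job is handed in; nothing more can be done
```

The job is done and handed in at about 17.5 s of the 61 s allowed; no verdict is reported. At hand-in the gripper was still holding the blue thumbscrew.

- **Carriage:** I gripped the red post and slid the carriage 33 mm until it met its stop, where the force rose to 32 N with no further movement. That puts the post about 94 mm from the screw's axis (nominal 95). A rough reading from the side camera gave 100 mm, which I put down to pixel error. The last picture shows the carriage unchanged.
- **Seating:** I turned the screw about 2.38 rad clockwise (2.39 was measured from the image). It seated at tool yaw -2.98, against a predicted -2.99. The torque rose to 0.85 N m and fell back along the same line as I eased off, so the grip did not slip.
- **Back-off:** The tool then turned back to yaw -1.406, about 1.575 rad from the seat. That is a quarter turn plus a few milliradians for friction lag.
- **Final state:** The last picture shows the wing lying along the clamp's y axis in the closed jaws, and the dish and objective undisturbed. The other bystanders look undisturbed in the small top view, but I did not measure them. The opening is 9 mm, and a small force of about 5 N remains on the tool because I did not centre it perfectly on the wing.

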